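# Hang the clean mug back on the mug rack

## Robot

A 6-joint arm with a two-finger parallel gripper is mounted at the origin on a cart in front of the work surface, level with it; the furniture and walls round the work are solid. World frame = base frame: x ahead of the robot, y to its left, z up, the work surface at z = 0. Lengths are in m, angles in rad, forces in N, time in s.
With the tool pointing down it reaches from about 0.35 to 0.85 m from the base axis. Payload 8.1 kg.
Tool frame: the origin (TCP) lies on the centre line of the jaws, within the pads' length; the fingertips stand 22 mm ahead of it and the grasp point (between the pads) lies 3 mm ahead of it (robot.tcp_to_tips is the distance from the TCP to the fingertips, in m); z points along the fingers, y is the line along which they close (so a half turn about z gives the same grasp; the last joint's range is limited). The gripper opens to 85 mm and grips with 20 to 120 N. Pads are 22 mm wide; open, the fingers measure 114 mm over their backs; the gripper's body (76 mm by 85 mm) begins 54 mm behind the grasp point. The pads swing forward as they close: fully open they stand 13 mm farther back than shut.
Start: joints at [1.123, 0.13, 1.488, -0, 1.523, -0.085], TCP at [0.213, 0.561, 0.253] pointing down, gripper open.
Joint ranges: [-2.96, 2.96], [-0.89, 2.26], [0.02, 2.5], [-1.34, 4.48], [0, 2.73], [-2.66, 2.66]. Speed limits (rad/s): [2.39, 2.39, 2.79, 3.14, 3.14, 3.14].

## Interface

Orientations are given as a 3x3 rotation matrix whose columns are the frame's x, y, z axes.
In Python, from workcell import robot, imaging, ticket gives the robot as it stands. The module is installed in compiled form; this text tells all that it offers.
- The arm moves only by the shell command python3 -m pendant 'ROWS'. ROWS is JSON, one flat list of numbers, 7 for each row, row after row: the turn, a rotation vector about the tool's x, y, z in degrees, then the shift along the tool's x, y, z in cm, then the finger opening in cm, from 0 to 8.54. In form: [ax, ay, az, tx, ty, tz, grip, ax, ay, az, tx, ty, tz, grip, ...]. A call has 1 to 12 rows; each row is the pose to reach, as a shift and turn from the pose commanded when the call began, along the tool's axes at that moment; what a row does not reach only later rows make up. A row lasts 1/10 s, in which the tool goes at most 50 mm and 8.59 degrees, less where a joint would pass 70% of its speed; a pose out of reach is approached as far as the arm can. A call with a gripper value outside its range is refused whole. The fingers move at their own pace and stop on an object; the grip force is fixed at half the most. Time passes only in rows, so rows that repeat a pose let the fingers close. It gives the time, the measured TCP pose, the force, the opening and the grip force at its end, in the units of the state.
- robot.get_state(): the state, without advancing time (a new reading comes with each control period).
- imaging.read_camera(name): name is "side" or "top" or "wrist"; returns a dict with "color" (384x512x3 uint8, red, green, blue), "mtx" (3x3 intrinsics, pixels), "T" (4x4, takes a point from camera to world coordinates). Camera axes: x right, y up, looking along -z (the intrinsics and any distortion apply to the point x, -y, -z); pixel columns grow to the right and rows downward; lengths in m; the calibration is good to about 2 mm. The wrist camera is an equidistant fisheye: a pixel r from the principal point sees the ray r / f radians off the axis. A picture is of the moment at which its call begins. There is no depth.
- ticket.hand_in(): hands the job in; it is judged then, once.
The state is a dict: "time": time; "joint_pos": joint angles; "qvel": joint speeds; "joint_torque": joint torques, N m; "eef_pos": TCP position; "tool_rot": TCP orientation; "ft_force": force on the tool from outside, world axes, zero at the start; "torque": the same for the moment, N m; "gripper_width": finger opening in m; "gripper_force": force on a finger pad.
Only numpy, scipy, OpenCV 4.12 (cv2) and the standard library are available. Lean on these libraries where they do the work, as an engineer would, in place of code of your own. Each camera call takes 0.05 s, during which the arm holds its last target. There are 200 camera calls.

## Task

Hang the blue mug by its handle on a free peg of the mug rack, so that the slanted peg goes through the handle, and leave it hanging there still. Leave the white mug hanging where it is, and do not knock the tin or the jar of nuts about.

Things in the scene. Friction and masses are not known exactly. Their poses are not given: they have to be found in the camera images.
- blue_mug: Blue stoneware mug, 66 mm outside diameter, 95 mm tall, wall 4 mm, 0.24 kg; D-shaped handle of 10 mm round bar on its +y side, reaching 76 mm from its axis. Origin: centre of the underside, z along its axis to the open top. Starts upright on the table, handle in any direction. Let go on a peg it swings and slides down to the stop collar in under 1 s; hanging, it reaches 125 mm below the peg.
- blue_mug_loop (a point): Centre of the opening in the blue mug's handle: 49 mm from the mug's axis towards its +y, 50 mm above its underside. The opening is about 32 mm wide (radially) and 58 mm tall, and is passed through along the mug's x axis.
- rack: Mug rack, fixed: wooden board 180 x 380 x 16 mm, two 14 mm posts at y = +-80 mm, and on them a dark steel rail (16 mm, along y, axis 165 mm up) with three slanted pegs 160 mm apart; only the pegs rise above the rail. Origin at table height under the rail's middle; x to the rear (away from the robot at yaw 0), y left; board from 130 mm in front of the rail to 50 mm behind.
- peg_left: Left (+y) peg of the rack: dark steel rod, 12 mm diameter, 130 mm long, with a stop collar (29 mm disc) 42 to 48 mm from its root. Origin: its root on the rail's axis, 165 mm up; z runs from root to tip, 40 degrees above the horizontal, to the rack's front (its -x): tip 100 mm in front of the rail, 249 mm up. The white mug always hangs on this one.
- peg_middle: Middle peg of the rack: dark steel rod, 12 mm diameter, 130 mm long, with a stop collar (29 mm disc) 42 to 48 mm from its root. Origin: its root on the rail's axis, 165 mm up; z runs from root to tip, 40 degrees above the horizontal, to the rack's front (its -x): tip 100 mm in front of the rail, 249 mm up. Always free at the start.
- peg_right: Right (-y) peg of the rack: dark steel rod, 12 mm diameter, 130 mm long, with a stop collar (29 mm disc) 42 to 48 mm from its root. Origin: its root on the rail's axis, 165 mm up; z runs from root to tip, 40 degrees above the horizontal, to the rack's front (its -x): tip 100 mm in front of the rail, 249 mm up. Always free at the start.
- white_mug: White stoneware mug, 66 mm outside diameter, 95 mm tall, wall 4 mm, 0.24 kg; D-shaped handle of 10 mm round bar on its +y side, reaching 76 mm from its axis. Origin: centre of the underside, z along its axis to the open top. Hangs loose by its handle against the collar of the left peg, reaching up to 70 mm to either side of it.
- white_mug_loop (a point): Centre of the opening in the white mug's handle.
- oven_corner (a point): Fixed point on the table that marks the oven's near right corner, handle included: from here the oven fills the space to the rear (+x) and left (+y), 0.5 m tall. Keep the arm and gripper in front of it and to its right. A tiled wall closes the table on the right, 0.74 m to the right of this point.
- tin: Food tin, 75 mm diameter, 110 mm tall, standing loose on the table; origin at the centre of the underside.
- nuts: Clear jar of nut meal with a pale grey lid, 84 mm diameter, 105 mm tall, standing loose on the table; origin at the centre of the underside.
Things that resemble listed ones, but are neither listed nor needed, are in the scene too. There is more than one size of the blue_mug; the job needs the larger.

How it is judged:
By the outcome, as a careful person would: the job done as asked, in the order asked, and still so for the second after the job is handed in, with the robot touching nothing.
It also fails if it takes over 40 s, if anything falls off the work surface, if the arm or the gripper's body presses on something with over 40 N, if the wrist force passes 120 N, or if a joint passes its speed limit or range.

## Working session

There is one attempt and no reset: what is moved stays moved. The work goes in short steps, Python scripts to look and compute and a shell command to move; the robot and the scene stay as the last step left them, time stands still between calls to the robot, and variables do not carry over. Pictures are saved under pics/ and viewed, at most 10 in all, crops included, and the job is handed in when it is done.

```bash
mkdir -p pics; cat > h.py <<'E'
import numpy as np, cv2
from workcell import robot, imaging
def cam(n):
    c=imaging.read_camera(n); np.savez(f'{n}.npz',**c); return c
def load(n): return dict(np.load(f'{n}.npz'))
def ray(c,u,v):
    K=c['mtx']; T=c['T']; x=(u-K[0,2])/K[0,0]; y=(v-K[1,2])/K[1,1]
    d=T[:3,:3]@np.array([x,-y,-1]); return T[:3,3],d/np.linalg.norm(d)
def onz(c,u,v,z):
    o,d=ray(c,u,v); return o+d*(z-o[2])/d[2]
def proj(c,p):
    q=np.linalg.inv(c['T'])@np.append(p,1); q=[q[0],-q[1],-q[2]]
    K=c['mtx']; return K[0,0]*q[0]/q[2]+K[0,2],K[1,1]*q[1]/q[2]+K[1,2]
def tri(c1,p1,c2,p2):
    o1,d1=ray(c1,*p1);o2,d2=ray(c2,*p2)
    s=np.linalg.lstsq(np.c_[d1,-d2],o2-o1,rcond=None)[0]
    a,b=o1+d1*s[0],o2+d2*s[1]; return (a+b)/2,np.linalg.norm(a-b)
def save(n,im): cv2.imwrite(f'pics/{n}.png',im[...,::-1])
E
python3 - <<'E'
from h import *
for n in('top','side'):
    c=cam(n); print(n,c['T'].round(3).tolist(),c['mtx'].round(1).tolist())
    save(n+'0',cv2.resize(c['color'],(768,576),interpolation=cv2.INTER_CUBIC))
s=robot.get_state(); print(s['eef_pos'],s['tool_rot'],s['ft_force'],robot.tcp_to_tips)
E
```

```text
top [[-0.017, 0.993, -0.119, 0.398], [-1.0, -0.018, -0.009, 0.004], [-0.011, 0.118, 0.993, 1.335], [0.0, 0.0, 0.0, 1.0]] [[424.1, 0.0, 251.1], [0.0, 424.1, 194.8], [0.0, 0.0, 1.0]]
side [[0.669, 0.554, -0.495, 0.026], [-0.743, 0.506, -0.437, -0.451], [0.009, 0.661, 0.751, 0.939], [0.0, 0.0, 0.0, 1.0]] [[363.4, 0.0, 254.7], [0.0, 363.4, 185.5], [0.0, 0.0, 1.0]]
[0.21271936 0.56052813 0.25234346] [[-9.34908724e-01  3.54887545e-01 -7.12982167e-04]
 [ 3.54888238e-01  9.34907505e-01 -1.51487378e-03]
 [ 1.28962543e-04 -1.66929769e-03 -9.99998598e-01]] [-0.56368759 -0.61506354 -0.09794742] 0.022
```

View pics/top0.png

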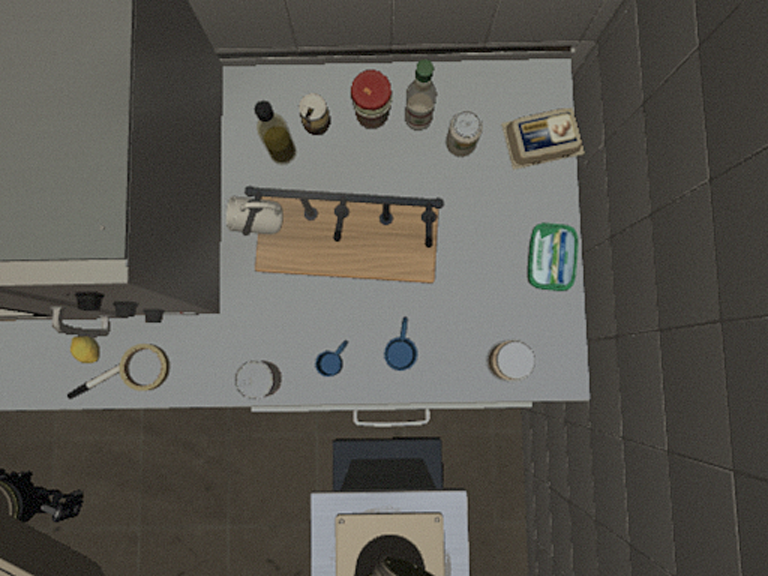

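View pics/side0.png

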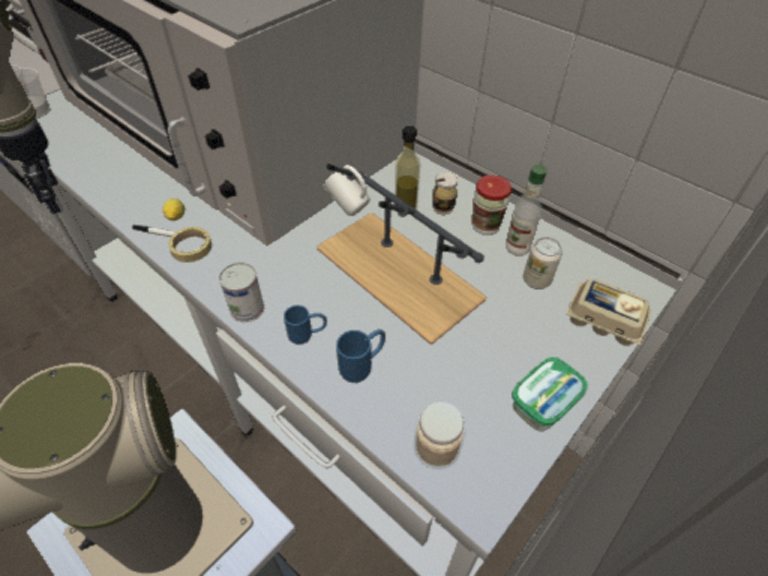

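The top view (768x576) shows two blue mugs. One is at (330,363) and is smaller. The other is at (400,352), larger, with its handle pointing to the rear at (404,322). The white mug hangs at (253,215) on the left peg. The free peg tips are at about (337,237) and (429,243), the tin is at (255,378) and the nut jar at (513,360).

Candidates for the blue mug are top (400,352) / side (354,355) and top (330,363) / side (298,324). I choose the first, as the larger, and will check it in a crop. Next I measure the mug and the rack.

```bash
cat > m.py <<'E'
from h import *
t=load('top'); s=load('side')
hsv=cv2.cvtColor(t['color'],cv2.COLOR_RGB2HSV)
m=cv2.inRange(hsv,(98,90,25),(120,255,255))
n,l,st,ce=cv2.connectedComponentsWithStats(m)
for i in range(1,n):
    if st[i,4]<60: continue
    b=(l==i).astype(np.uint8)
    o=cv2.morphologyEx(b,cv2.MORPH_OPEN,cv2.getStructuringElement(2,(9,9)))
    (u,v),r=cv2.minEnclosingCircle(cv2.findNonZero(o))
    h=cv2.findNonZero(cv2.subtract(b,cv2.dilate(o,np.ones((3,3)))))
    print(st[i],'circle',u,v,r,'r_m',r/424*1.25)
    if h is not None:
        pts=h[:,0,:].astype(float); c0=onz(t,u,v,.095); H=onz(t,*pts.mean(0),.055)
        far=pts[np.argmax(np.hypot(*(pts-[u,v]).T))]
        print(' axis@.095',c0.round(4),'handle',H.round(4),'far',onz(t,*far,.055).round(3), 'yaw',np.degrees(np.arctan2(*(H-c0)[1::-1])).round(1))
E
python3 - <<'E'
from m import *
a=t['color'][195:265,195:295]; b=s['color'][190:260,180:280]
save('crop1',np.hstack([cv2.resize(x,(400,280),interpolation=cv2.INTER_CUBIC) for x in(a,b)]))
a=t['color'][115:195,140:310]; b=s['color'][95:195,210:335]
save('crop2',np.vstack([cv2.resize(a,(640,301),interpolation=cv2.INTER_CUBIC),cv2.resize(b[:58*2//2+0],(640,297),interpolation=cv2.INTER_CUBIC)]))
c=(218/1.5,312/1.5); print('oven',onz(t,*c,0.))
for n,p,q in(('tin',(255,378),.11),('nuts',(513,360),.105)): print(n,onz(t,p[0]/1.5,p[1]/1.5,q))
E
```

```text
Traceback (most recent call last):
  File "m.py", line 10, in <module>
    (u,v),r=cv2.minEnclosingCircle(cv2.findNonZero(o))
            ~~~~~~~~~~~~~~~~~~~~~~^^^^^^^^^^^^^^^^^^^^
cv2.error: OpenCV(4.12.0) /io/opencv/modules/imgproc/src/shapedescr.cpp:201: error: (-215:Assertion failed) count >= 0 && (depth == CV_32F || depth == CV_32S) in function 'minEnclosingCircle'
```

```bash
python3 - <<'E'
from h import *
s=load('side');t=load('top')
b=s['color'][100:190,210:330]
save('crop3',np.hstack([cv2.resize(t['color'][115:195,200:300],(400,320),interpolation=cv2.INTER_CUBIC),cv2.resize(b,(400,320),interpolation=cv2.INTER_CUBIC)]))
E
```

```text
(no output)
```

View pics/crop3.png

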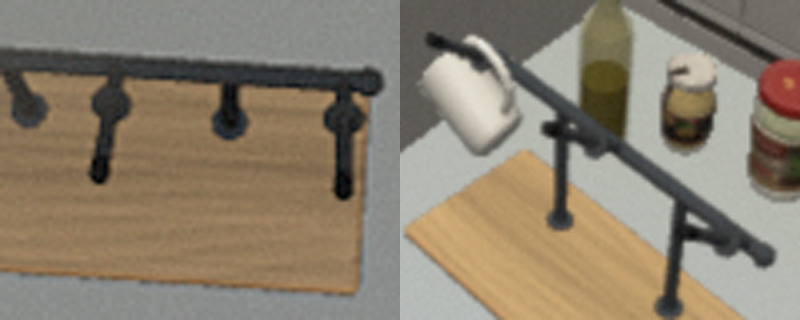

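The rack crop's left half (top view) shows the middle peg tip at (98,175) and the right one at (344,190). The right half (side view) shows the tips at about (548,128) and (682,228), partly in front of the posts. I'll triangulate these.

```bash
sed -i 's/st\[i,4\]<60/st[i,4]<250/; s/(9,9)/(7,7)/; s/    (u,v),r=/    if not o.any(): continue\n    (u,v),r=/' m.py
python3 - <<'E'
from m import *
a=t['color'][195:265,195:295]; b=s['color'][190:260,180:280]
save('crop1',np.hstack([cv2.resize(x,(400,280),interpolation=cv2.INTER_CUBIC) for x in(a,b)]))
print('oven',onz(t,218/1.5,312/1.5,0.))
for n,p,q in(('tin',(255,378),.11),('nuts',(513,360),.105)): print(n,onz(t,p[0]/1.5,p[1]/1.5,q))
for n,p,q in(('mid',(224.5,158.8),(254.4,136)),('right',(286,162.5),(294.6,164))):
    print(n,tri(t,p,s,q),onz(t,*p,.249))
L=onz(t,168,127,.165);R=onz(t,293,135,.165);print('rail',L,R,np.linalg.norm(L-R),'root yaw',np.degrees(np.arctan2(*(L-R)[1::-1]))-90)
for n,p in(('midcol',(228,141)),('rightcol',(286,144.5))): print(n,onz(t,*p,.194))
for n,p in(('post',(190+0,0)),): pass
B=[(255,271),(435,283),(438,206)]
print([onz(t,u/1.5,v/1.5,.016).round(3) for u,v in B])
E
```

```text
[256 212  22  35 388] circle 266.1666564941406 235.8333282470703 10.233491897583008 r_m 0.030169492622591415
 axis@.095 [ 0.4251 -0.0262  0.095 ] handle [ 0.4612 -0.0418  0.055 ] far [ 0.497 -0.04   0.055] yaw -23.4
oven [0.52155453 0.3520859  0.        ]
tin [0.3834106 0.2508537 0.11     ]
nuts [ 0.40917976 -0.24366179  0.105     ]
mid (array([0.62472292, 0.08160908, 0.24541147]), np.float64(0.001449785770565719)) [0.62343756 0.08184086 0.249     ]
right (array([ 0.6099391 , -0.07755202,  0.25039186]), np.float64(0.0009304471835654536)) [ 0.61054335 -0.07799503  0.249     ]
rail [0.73582069 0.2474211  0.165     ] [ 0.70544759 -0.10617062  0.165     ] 0.3548938323081219 root yaw -4.909586037744603
midcol [0.68451018 0.07567549 0.194     ]
rightcol [ 0.67150993 -0.08348729  0.194     ]
[array([0.605, 0.271, 0.016]), array([ 0.573, -0.106,  0.016]), array([ 0.737, -0.117,  0.016])]
```

View pics/crop1.png

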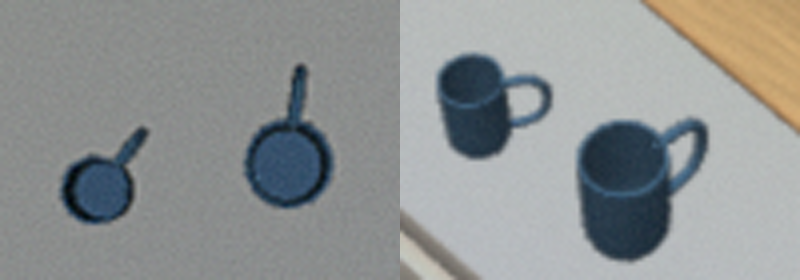

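The crop confirms it. The mug at right, crop (289,164), is clearly larger (rim about 85 px against 68), with its handle running to (301,66).

```bash
python3 - <<'E'
from h import *
t=load('top');s=load('side')
a=onz(t,195+289/4,195+164/4,.095); 
for z in(.04,.05,.06):
  f=onz(t,195+301/4,195+66/4,z); d=f-a; print(a,f,np.hypot(*d[:2]),np.degrees(np.arctan2(d[1],d[0])))
# side rim centre: crop right half
print(onz(s,180+(625-400)/4,190+158/4,.095))
R=robot.get_state()['tool_rot'];p=robot.get_state()['eef_pos']
print(np.degrees(np.arctan2(R[1,1],R[0,1])))
yaw=-10
for yd in (-5,-10):
  print(yd+90)
E
```

```text
[ 0.42457252 -0.02930268  0.095     ] [ 0.50017159 -0.0415527   0.04      ] 0.07658513091212414 -9.204167826894292
[ 0.42457252 -0.02930268  0.095     ] [ 0.49938154 -0.04120209  0.05      ] 0.07574949456803334 -9.037973107913281
[ 0.42457252 -0.02930268  0.095     ] [ 0.4985915  -0.04085149  0.06      ] 0.07491450977584134 -8.868072174795254
[ 0.42698604 -0.03083904  0.095     ]
69.21341725594674
85
80
```

```bash
python3 -m pendant '[0,0,-1,-3,-3.5,0,8.5, 0,0,-2,-6.5,-7.5,0,8.5, 0,0,-3,-10,-11.5,0,8.5, 0,0,-4,-13.5,-15.5,0,8.5, 0,0,-5,-17,-19.5,0,8.5, 0,0,-6,-20.5,-23.5,0,8.5, 0,0,-7,-23.5,-27.5,0,8.5, 0,0,-8,-27,-31.5,0,8.5, 0,0,-9,-30.5,-35.5,0,8.5, 0,0,-10,-34,-39.5,0,8.5, 0,0,-11,-37.5,-43.5,0,8.5, 0,0,-12,-40,-46.5,0,8.5]'; python3 - <<'E'
from h import *
s=robot.get_state(); print(s['joint_pos'],s['eef_pos'],s['tool_rot'],s['ft_force'])
c=cam('wrist'); print(c['T'].round(3).tolist(),c['mtx'].tolist()); save('w1',cv2.resize(c['color'],(640,480)))
E
```

```text
time: 1.3
eef_pos: [0.4161, -0.0015, 0.2532]
tool_rot: [[-0.988, 0.152, 0.0], [0.152, 0.988, 0.0], [-0.0, 0.0, -1.0]]
ft_force: [1.4, 0.3, 0.0]
gripper_width: 0.0851
gripper_force: 0.0
[-1.27029509e-01 -3.90128048e-01  1.96424257e+00  1.50889426e-04
  1.56701322e+00 -1.54504275e+00] [ 0.4161461  -0.00148099  0.25323006] [[-9.88351157e-01  1.52189879e-01  4.80280226e-04]
 [ 1.52189939e-01  9.88351261e-01  9.07739353e-05]
 [-4.60870693e-04  1.62810342e-04 -9.99999881e-01]] [1.4186649  0.31761337 0.00891384]
[[0.152, -0.948, -0.281, 0.345], [0.988, 0.145, 0.044, 0.009], [-0.0, -0.284, 0.959, 0.374], [0.0, 0.0, 0.0, 1.0]] [[297.3186396354542, 0.0, 256.59492996247667], [0.0, 297.3186396354542, 193.52518658947636], [0.0, 0.0, 1.0]]
```

View pics/w1.png

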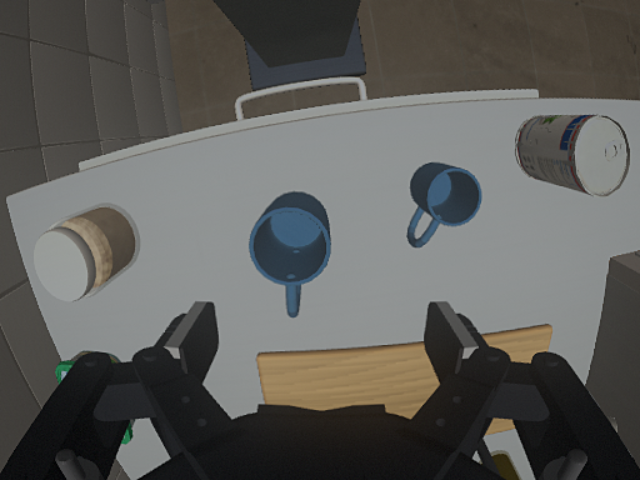

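The wrist view shows the large mug's rim centred near (290,247), with the handle pointing towards the rack and ending near (293,316). The small mug is at (455,197). I'll refine the mug position by fisheye ray.

```bash
cat >> h.py <<'E'
def wray(c,u,v):
    K=c['mtx']; x=u-K[0,2]; y=v-K[1,2]; r=np.hypot(x,y); th=r/K[0,0]
    d=np.array([np.sin(th)*x/r,-np.sin(th)*y/r,-np.cos(th)]); return c['T'][:3,3],c['T'][:3,:3]@d
def wonz(c,u,v,z):
    o,d=wray(c,u,v); return o+d*(z-o[2])/d[2]
E
python3 - <<'E'
from h import *
c=load('wrist'); k=.8
rim=np.array([wonz(c,u*k,v*k,.095)[:2] for u,v in((250,245),(330,245),(290,207),(290,286),(262,273),(318,273))])
A=np.c_[2*rim,np.ones(6)]; q=np.linalg.lstsq(A,(rim**2).sum(1),rcond=None)[0]; print('c',q[:2],'r',np.sqrt(q[2]+q[:2]@q[:2]))
f=wonz(c,293*k,316*k,.05)[:2]; print(f, np.degrees(np.arctan2(*(f-q[:2])[::-1])),np.hypot(*(f-q[:2])))
s=robot.get_state(); 
for z in(.095-.025-0+.003,):
  for xy in (q[:2],np.array([.425,-.030])):
    print((np.append(xy,z)-s['eef_pos'])@s['tool_rot']*100)
E
```

```text
c [ 0.42746876 -0.02866388] r 0.03206147912269693
[ 0.51095805 -0.04412327] -10.490422871931427 0.08490850171967855
[-1.25146877 -1.78275618 18.02134353]
[-1.02844507 -1.95322678 18.02166782]
```

```bash
python3 -m pendant '[0,0,-0.5,-1.2,-1.8,2,8.5, 0,0,-1,-1.2,-1.8,5,8.5, 0,0,-1,-1.2,-1.8,8.5,8.5, 0,0,-1,-1.2,-1.8,12,8.5, 0,0,-1,-1.2,-1.8,15,8.5, 0,0,-1,-1.2,-1.8,17,8.5, 0,0,-1,-1.2,-1.8,18,8.5, 0,0,-1,-1.2,-1.8,18,8.5]' && python3 -m pendant '[0,0,0,0,0,0,6, 0,0,0,0,0,0,5.5, 0,0,0,0,0,0,5.5, 0,0,0,0,0,0,5.5, 0,0,0,0,0,0,5.5]'
```

```text
time: 2.15
eef_pos: [0.4239, -0.0187, 0.0719]
tool_rot: [[-0.991, 0.135, -0.003], [0.135, 0.991, 0.001], [0.003, 0.0, -1.0]]
ft_force: [-0.4, -0.2, -0.2]
gripper_width: 0.0848
gripper_force: 0.0
time: 2.65
eef_pos: [0.4267, -0.0196, 0.0753]
tool_rot: [[-0.991, 0.136, 0.003], [0.136, 0.991, -0.001], [-0.003, -0.001, -1.0]]
ft_force: [-1.5, -3.2, 8.0]
gripper_width: 0.0658
gripper_force: 65.0
```

Gripped at 65.8 mm, the mug's diameter. Now I lift it, then turn the handle towards the rack's right (−y).

```bash
python3 -m pendant '[0,0,0,0,0,-1,5.5, 0,0,0,0,0,-3.5,5.5, 0,0,0,0,0,-7,5.5, 0,0,0,0,0,-11,5.5, 0,0,5,0,0,-15,5.5, 0,0,12,0,0,-18.5,5.5, 0,0,19,0,0,-21,5.5, 0,0,26,0,0,-22,5.5, 0,0,33,0,0,-22,5.5, 0,0,40,0,0,-22,5.5, 0,0,47,0,0,-22,5.5, 0,0,54,0,0,-22,5.5]' && python3 -m pendant '[0,0,7,0,0,0,5.5, 0,0,14,0,0,0,5.5, 0,0,20,0,0,0,5.5, 0,0,26,0,0,0,5.5, 0,0,30,0,0,0,5.5, 0,0,32,0,0,0,5.5, 0,0,32,0,0,0,5.5, 0,0,32,0,0,0,5.5, 0,0,32,0,0,0,5.5]'
python3 - <<'E'
from h import *
t=cam('top'); s=cam('side'); print(robot.get_state()['eef_pos'],robot.get_state()['tool_rot'].round(3).tolist(),robot.get_state()['joint_pos'].round(3))
p=robot.get_state()['eef_pos']; u,v=map(int,proj(s,p)); a,b=map(int,proj(t,p-[0,.04,.03])); print(u,v,a,b)
save('c4',np.hstack([cv2.resize(t['color'][b-50:b+50,a-50:a+50],(400,400),interpolation=cv2.INTER_CUBIC),cv2.resize(s['color'][v-50:v+50,u-40:u+60],(400,400),interpolation=cv2.INTER_CUBIC)]))
E
```

```text
time: 3.85
eef_pos: [0.4248, -0.0186, 0.2939]
tool_rot: [[-0.469, 0.883, 0.0], [0.883, 0.469, 0.001], [0.0, 0.0, -1.0]]
ft_force: [0.6, -0.1, -3.7]
gripper_width: 0.0654
gripper_force: 66.0
time: 4.75
eef_pos: [0.4251, -0.0189, 0.2935]
tool_rot: [[0.065, 0.998, 0.0], [0.998, -0.065, 0.0], [0.0, 0.0, -1.0]]
ft_force: [-0.7, 0.0, -2.9]
gripper_width: 0.0656
gripper_force: 66.0
[ 0.42509268 -0.01896364  0.29339563] [[0.065, 0.998, 0.0], [0.998, -0.065, 0.0], [0.0, 0.0, -1.0]] [-0.165 -0.371  1.877  0.     1.635 -0.1  ]
229 180 280 234
```

View pics/c4.png

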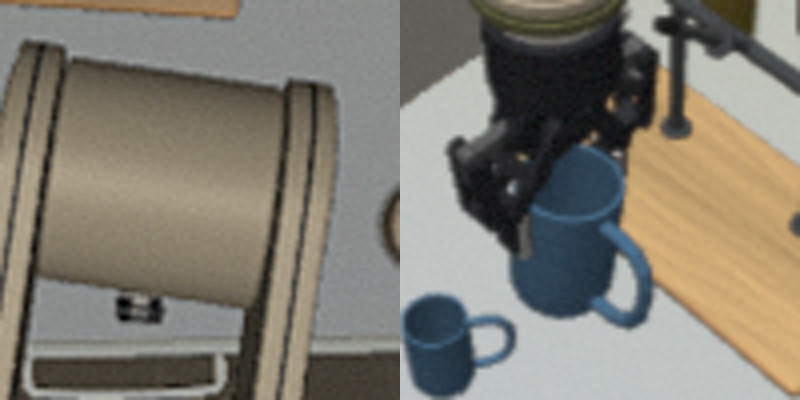

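The side half shows the mug held upright with its handle to the right: outer bar at (648,285), attachments at (605,228) and (597,300). The arm hides the mug in the top view. I'll check predicted handle points against these.

```bash
python3 - <<'E'
from h import *
s=load('side'); st=robot.get_state(); p=st['eef_pos'];R=st['tool_rot']
def cr(q): u,v=proj(s,q); return round(400+(u-189)*4),round((v-130)*4)
for da in(-4,0,4):
  a=np.radians(da); hd=-R[:,0]; hd=np.array([hd[0]*np.cos(a)-hd[1]*np.sin(a),hd[0]*np.sin(a)+hd[1]*np.cos(a),0])
  u0=p-[0,0,.0753]
  print(da,'outer',cr(u0+hd*.071+[0,0,.05]),'attach',cr(u0+hd*.035+[0,0,.084]),cr(u0+hd*.035+[0,0,.016]),'loop',cr(u0+hd*.049+[0,0,.05]),'rimc',cr(u0+[0,0,.095]),'bot',cr(u0))
print(s['T'][:3,3])
c=cam('wrist'); save('w2',c['color'][100:300,100:450].repeat(2,0).repeat(2,1))
E
```

```text
-4 outer (639, 298) attach (599, 224) (602, 297) loop (615, 276) rimc (561, 178) bot (568, 280)
0 outer (645, 293) attach (602, 222) (605, 295) loop (619, 273) rimc (561, 178) bot (568, 280)
4 outer (651, 289) attach (605, 220) (607, 293) loop (623, 269) rimc (561, 178) bot (568, 280)
[ 0.02628218 -0.45077969  0.93922668]
```

View pics/w2.png

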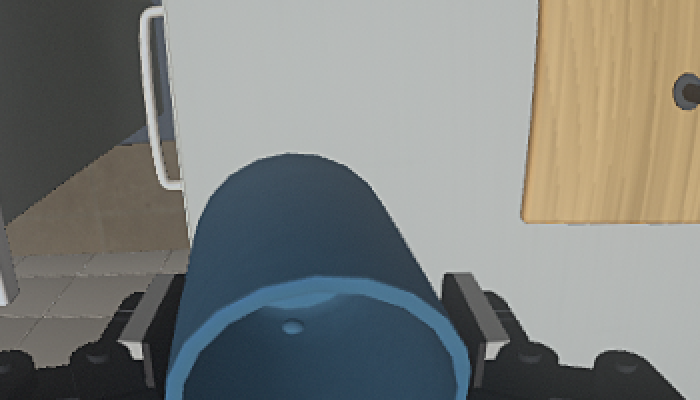

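The wrist view shows the mug level between the pads (rim top at (320,280)), and the side points agree with prediction to about 2 mm. Now I move the loop in front of the right peg's tip and look again.

```bash
python3 -m pendant '[0,0,0.5,0,1,0,5.5, 0,0,1,0,3,0,5.5, 0,0,1.5,0,6,0,5.5, 0,0,1.5,0.1,9,0,5.5, 0,0,1.5,0.2,12,0,5.5, 0,0,1.5,0.2,14.5,0,5.5, 0,0,1.5,0.2,16,0,5.5, 0,0,1.5,0.2,16.6,0,5.5, 0,0,1.5,0.2,16.6,0,5.5]'
python3 - <<'E'
from h import *
t=cam('top'); s=cam('side'); st=robot.get_state(); p=st['eef_pos'];R=st['tool_rot'];print(p,R.round(3).tolist())
L=p-R[:,0]*.049-[0,0,.0253]; tip=np.array([.6105,-.078,.249]); d=np.array([-.996*np.cos(.698),.086*np.cos(.698),np.sin(.698)])
w=L-tip; al=w@d; print('loop',L,'along past tip',al,'miss',w-al*d)
u,v=map(int,proj(s,L)); a,b=map(int,proj(t,L)); print(u,v,a,b)
save('c5',np.hstack([cv2.resize(t['color'][b-50:b+50,a-50:a+50],(400,400),interpolation=cv2.INTER_CUBIC),cv2.resize(s['color'][v-50:v+50,u-50:u+50],(400,400),interpolation=cv2.INTER_CUBIC)]))
def f(q,c,o,x0): u,v=proj(c,q); return round(x0+(u-o[0]+50)*4),round((v-o[1]+50)*4)
for q in(L,tip): print(f(q,t,(a,b),0),f(q,s,(u,v),400))
E
```

```text
time: 5.8
eef_pos: [0.5914, -0.028, 0.2925]
tool_rot: [[0.092, 0.996, -0.001], [0.996, -0.092, 0.0], [0.0, -0.001, -1.0]]
ft_force: [-0.6, 0.1, -2.8]
gripper_width: 0.0659
gripper_force: 66.3
[ 0.59055934 -0.02790257  0.29302146] [[0.092, 0.996, -0.001], [0.996, -0.092, 0.0], [0.0, -0.001, -1.0]]
loop [ 0.58604378 -0.07669406  0.26771837] along past tip 0.03077776449761526 miss [-0.00097079 -0.00072192 -0.00106209]
289 163 286 170
(201, 202) (602, 204)
(200, 170) (624, 205)
```

View pics/c5.png

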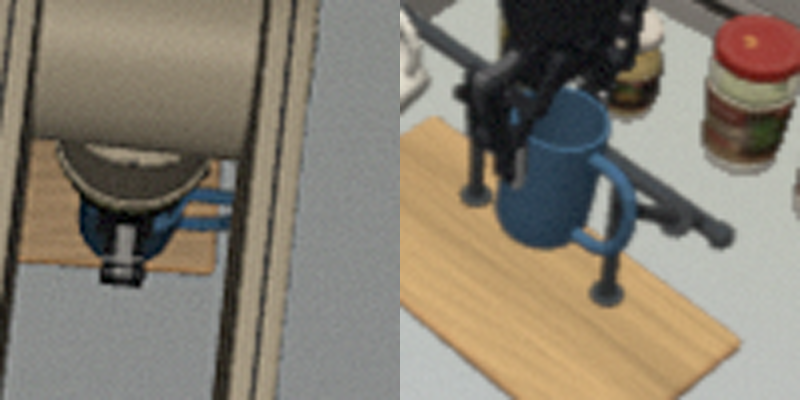

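The top half shows the handle bars at (210,195) and (210,217). The side half shows the right peg's tip in line with the handle opening, near (624,208). The computed miss is about 1 mm, so I go in along the peg in two steps, checking force.

```bash
python3 -m pendant '[0,0,0,0,0.5,0.4,5.5, 0,0,0,0,1.2,1,5.5, 0,0,0,0,1.9,1.6,5.5, 0,0,0,0,2.7,2.3,5.5, 0,0,0,0,3.4,2.9,5.5, 0,0,0,0,3.8,3.2,5.5, 0,0,0,0,3.8,3.2,5.5]'
```

```text
time: 6.6
eef_pos: [0.6288, -0.0315, 0.2601]
tool_rot: [[0.092, 0.996, -0.002], [0.996, -0.092, 0.0], [0.0, -0.002, -1.0]]
ft_force: [-0.6, 1.2, -2.2]
gripper_width: 0.0657
gripper_force: 66.2
```

No contact. Continuing.

```bash
python3 -m pendant '[0,0,0,0,0.5,0.4,5.5, 0,0,0,0,1.2,1,5.5, 0,0,0,0,1.9,1.6,5.5, 0,0,0,0,2.5,2.1,5.5, 0,0,0,0,2.8,2.4,5.5, 0,0,0,0,2.8,2.4,5.5]'
python3 - <<'E'
from h import *
t=cam('top'); s=cam('side'); st=robot.get_state(); p=st['eef_pos'];R=st['tool_rot'];print(p,st['ft_force'])
L=p-R[:,0]*.049-[0,0,.0253]; tip=np.array([.6105,-.078,.249]); d=np.array([-.996*np.cos(.698),.086*np.cos(.698),np.sin(.698)])
w=L-tip; al=w@d; print('loop',L,'past tip',al,'miss',w-al*d)
u,v=map(int,proj(s,L)); a,b=map(int,proj(t,L))
save('c6',np.hstack([cv2.resize(t['color'][b-40:b+40,a-40:a+40],(400,400),interpolation=cv2.INTER_CUBIC),cv2.resize(s['color'][v-40:v+40,u-40:u+40],(400,400),interpolation=cv2.INTER_CUBIC)]))
E
```

```text
time: 7.2
eef_pos: [0.6566, -0.0341, 0.2361]
tool_rot: [[0.092, 0.996, -0.002], [0.996, -0.092, 0.0], [0.0, -0.002, -1.0]]
ft_force: [-0.2, -0.4, -3.0]
gripper_width: 0.0656
gripper_force: 66.3
[ 0.65657765 -0.03407215  0.23716823] [-0.84881489 -0.1160866  -2.1902042 ]
loop [ 0.65206345 -0.08286377  0.21186948] past tip -0.05589934468586512 miss [-0.00109136 -0.00118072 -0.00120475]
```

View pics/c6.png

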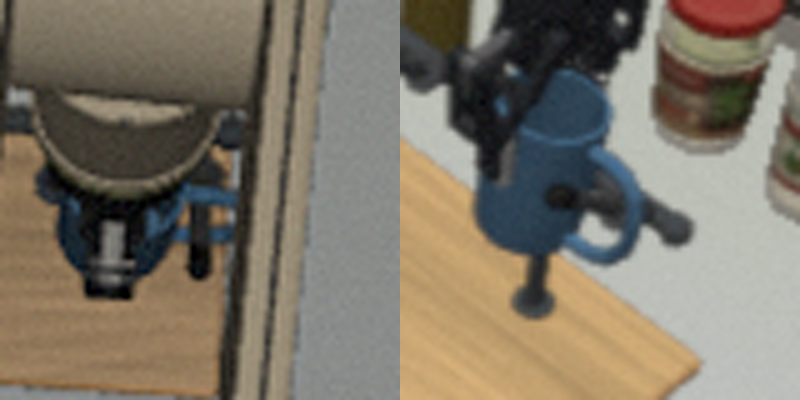

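The peg tip is clearly through the handle: top view (200,275), side view (560,195) in front of the mug. I lower 12 mm so the top bar nearly rests on the peg, then release.

```bash
python3 -m pendant '[0,0,0,0,0,0.3,5.5, 0,0,0,0,0,0.7,5.5, 0,0,0,0,0,1.1,5.5, 0,0,0,0,0,1.2,5.5, 0,0,0,0,0,1.2,5.5]' && python3 -m pendant '[0,0,0,0,0,0,8.5, 0,0,0,0,0,0,8.5, 0,0,0,0,0,0,8.5, 0,0,0,0,0,0,8.5, 0,0,0,0,0,0,8.5, 0,0,0,0,0,0,8.5, 0,0,0,0,0,0,8.5]'
```

```text
time: 7.8
eef_pos: [0.6564, -0.034, 0.2248]
tool_rot: [[0.092, 0.996, -0.001], [0.996, -0.092, 0.0], [0.0, -0.001, -1.0]]
ft_force: [-0.5, 0.5, -1.9]
gripper_width: 0.0656
gripper_force: 66.3
time: 8.5
eef_pos: [0.6566, -0.0341, 0.2253]
tool_rot: [[0.092, 0.996, -0.0], [0.996, -0.092, 0.0], [0.0, -0.0, -1.0]]
ft_force: [-0.6, -0.4, 1.0]
gripper_width: 0.0852
gripper_force: 0.0
```

Released with no load left on the wrist. I rise gently, then look.

```bash
python3 -m pendant '[0,0,0,0,0,-0.5,8.5, 0,0,0,0,0,-1.5,8.5, 0,0,0,0,0,-3,8.5, 0,0,0,0,0,-5,8.5, 0,0,0,0,0,-7.5,8.5, 0,0,0,0,0,-10,8.5, 0,0,0,0,-2,-12,8.5, 0,0,0,0,-5,-13,8.5, 0,0,0,0,-9,-13,8.5, 0,0,0,0,-13,-13,8.5, 0,0,0,0,-16,-13,8.5, 0,0,0,0,-18,-13,8.5]'
python3 - <<'E'
from h import *
t=cam('top'); s=cam('side')
save('c7',np.hstack([cv2.resize(t['color'][110:210,200:300],(400,400),interpolation=cv2.INTER_CUBIC),cv2.resize(s['color'][110:210,230:330],(400,400),interpolation=cv2.INTER_CUBIC)]))
E
```

```text
time: 9.7
eef_pos: [0.4759, -0.0173, 0.3575]
tool_rot: [[0.092, 0.996, 0.003], [0.996, -0.092, -0.0], [-0.0, 0.003, -1.0]]
ft_force: [0.4, -0.6, -0.3]
gripper_width: 0.0846
gripper_force: 0.0
```

View pics/c7.png

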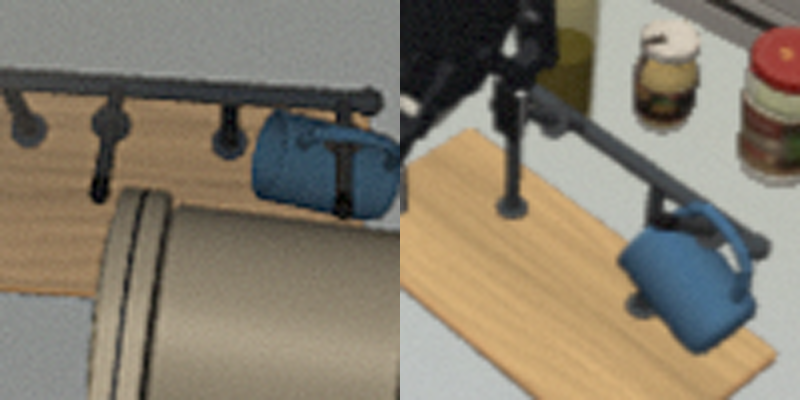

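The blue mug hangs by its handle on the right peg: top view (325,165), side view (690,275), with the peg through the handle. I wait a second and a half, check that it's still, then hand in.

```bash
python3 -m pendant '[0,0,0,0,-2,0,8.5, 0,0,0,0,-3,0,8.5, 0,0,0,0,-3,0,8.5, 0,0,0,0,-3,0,8.5, 0,0,0,0,-3,0,8.5, 0,0,0,0,-3,0,8.5, 0,0,0,0,-3,0,8.5, 0,0,0,0,-3,0,8.5, 0,0,0,0,-3,0,8.5, 0,0,0,0,-3,0,8.5, 0,0,0,0,-3,0,8.5, 0,0,0,0,-3,0,8.5]' | head -2
python3 - <<'E'
from h import *
def c(): 
    h=cv2.cvtColor(cam('side')['color'],cv2.COLOR_RGB2HSV); m=cv2.inRange(h,(98,90,25),(120,255,255)); m[:, :270]=0; m[:150]*=1
    return cv2.findNonZero(m[110:210,230:330])[:,0].mean(0)
for i in range(4): print(c())
E
```

```text
time: 11.0
eef_pos: [0.4475, -0.0147, 0.3553]
[72.70149254 69.39104478]
[72.62908012 69.40801187]
[72.67867868 69.37687688]
[72.54843517 69.46944858]
```

```bash
python3 -c "
from workcell import ticket; print(ticket.hand_in())"
```

```text
the job is handed in; nothing more can be done
None
```

The larger blue mug is hanging still by its handle on the right peg and the job is handed in at about 11 s; the white mug, tin and jar were not touched as far as I know, though I took no closing picture of them.

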